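Counter ledge in order of height

TASK

Line up the four loose things (pepper mill, lidded canister, salt shaker, kitchen timer) along the low wooden ledge in order of height, one standing upright and centred on each coloured pad: the tallest on the red pad at one end of the row, then stepping down pad by pad to the shortest on the white pad at the other end. Leave the tomato and the flat sardine tin where they are.

Things in the scene. Friction and masses are not known exactly. Their poses are not given: they have to be found in the camera images.
- pepper_mill: Pepper mill of turned brown wood, 170 mm tall. Body 58 mm across at the foot, waisted; the round head is about 48 mm across at its widest, from 123 to 159 mm up (grip here), with a 12 mm knob on top. 0.18 kg. Origin: centre of its underside, z up.
- canister: Cream-white round storage canister with a light wooden lid, 97 mm across, 130 mm tall in all. Too wide to grip round the belly; the lid is fixed on, and its middle knob, about 20 mm across, from 112 to 130 mm up, carries the whole canister. 0.25 kg. Origin: centre of its underside, z up.
- salt_shaker: Salt shaker, clear glass with grey contents and a grey metal top, 90 mm tall, 44 mm across; the top, from 74 to 90 mm up, is about 34 mm across. 0.1 kg. Origin: centre of its underside, z up.
- timer: Round kitchen timer, red-orange lower half and cream dial, 66 mm across, 52 mm tall in all. On the dial top (42 mm up) stands a straight grip bar, 38 mm long along the timer's x axis, 8 mm thick along its y axis and 10 mm high; the dial does not turn. 0.09 kg. Origin: centre of its underside, z up.
- pad_red: Red pad at one end of the row of four pads (either end): place of the tallest thing. The pads lie in a straight row on the ledge, 110 mm from centre to centre. It is a flat disc 84 mm across and 3 mm thick, fixed on the low wooden ledge; its top is 15 mm above the worktop. Origin: centre of its underside, z up.
- pad_grey: Grey pad, one of the two middle pads; it may be next to the red or next to the white one. It is a flat disc 84 mm across and 3 mm thick, fixed on the low wooden ledge; its top is 15 mm above the worktop. Origin: centre of its underside, z up.
- pad_black: Black pad, one of the two middle pads; it may be next to the red or next to the white one. It is a flat disc 84 mm across and 3 mm thick, fixed on the low wooden ledge; its top is 15 mm above the worktop. Origin: centre of its underside, z up.
- pad_white: White pad at the end of the row away from the red one: place of the shortest thing. The ledge is a plank 122 mm deep, 450 mm long; along its far side runs a thin rail, 59 mm behind the row, up to 32 mm above the worktop. It is a flat disc 84 mm across and 3 mm thick, fixed on the low wooden ledge; its top is 15 mm above the worktop. Origin: centre of its underside, z up.
- tomato: Red tomato, 74 mm across, 69 mm tall, on the worktop left of the ledge, to be left alone. Origin: centre of its underside, z up.
- sardine_tin: Flat golden-yellow tin with a blue lid, 63 x 105 x 25 mm, lying on the worktop right of the ledge, to be left alone. Origin: centre of its underside, z up.
Mind the look-alikes: they are no part of the job. What is shaped like the timer but pink is not meant.

How it is judged:
By the outcome, as a careful person would: the job done as asked, in the order asked, and still so for the second after the job is handed in, with the robot touching nothing.
It also fails if it takes over 120 s, if anything falls off the work surface, if the arm or the gripper's body presses on something with over 40 N, if the wrist force passes 120 N, or if a joint passes its speed limit or range.

ROBOT

A 7-joint arm with a two-finger parallel gripper is mounted at the origin on a cart in front of the work surface, level with it; the furniture and walls round the work are solid. World frame = base frame: x ahead of the robot, y to its left, z up, the work surface at z = 0. Lengths are in mm, angles in rad, forces in N, time in s.
With the tool pointing down it reaches from about 425 to 950 mm from the base axis. Payload 16.7 kg.
Tool frame: the origin (TCP) lies at the centre of the arm's flange, where the gripper is bolted on; the fingertips stand 199 mm ahead of it and the grasp point (between the pads) lies 180 mm ahead of it (r.grip_depth is the distance from the TCP to the grasp point, in mm); z points along the fingers, y is the line along which they close (so a half turn about z gives the same grasp; the last joint's range is limited). The gripper opens to 94 mm and grips with 3 to 60 N. Pads are 16 mm wide; open, the fingers measure 119 mm over their backs; the gripper's body (75 mm by 177 mm) begins 78 mm behind the grasp point.
Start: joints at [-1.266, 0.426, 0.074, 1.606, -0.034, 1.111, -0.067], TCP at [295.917, 606.648, 404.667] pointing down, gripper open.
Joint ranges: [-2.85, 2.85], [-0.5, 2.14], [-1.23, 1.37], [0.21, 2.46], [-1.02, 4.16], [0.16, 2.05], [-2.73, 2.73]. Speed limits (rad/s): [1.89, 1.89, 2.39, 2.39, 3.01, 3.01, 3.01].

INTERFACE

Orientations are given as a unit quaternion [x, y, z, w].
In Python, from plant import r gives the robot as it stands. The module is installed in compiled form; this text tells all that it offers.
- The arm moves only by the shell command python3 -m inch FILE [FORCE], which reads ROWS from the file FILE. ROWS is a JSON list of rows, 1 to 8 of them, each an object with the fields xyz (a list: dx, dy, dz in normalised numbers (1 is 75 cm)), twist (a turn about the tool's z in parts of the range, where 1.0 means pi rad), finger_gap (the finger opening in mm); a field left out counts as zero (the opening has to be given); each row shifts and turns the commanded pose from where the row before left it, along the tool's axes as they then stand; what a row does not reach is not made up. A row lasts 1/12 s, in which the tool goes at most 41.7 mm and 0.125 rad, less where a joint would pass 70% of its speed; a pose out of reach is approached as far as the arm can. The fingers move at their own pace and stop on an object; FORCE is the grip in N (left out, the last holds). Time passes only in rows, so rows that do not move let the fingers close. It prints the time, the measured TCP pose, the force, the opening and the grip force at its end. Shift and turn numbers lie between -1 and 1, and a call with a number outside is refused. Input that does not fit is refused with a message, and nothing moves.
- r.get_obs(): the state, without advancing time (a new reading comes with each control period).
- r.read_camera(name): name is "scene" or "top" or "wrist"; returns the picture (384x512x3 uint8, blue, green, red); there is no depth.
- r.get_calibration(name): a dict with "fx", "fy", "cx", "cy" (pixels), "D" ([k1, k2, p1, p2, k3] as OpenCV has them; the pictures are not rectified), "xyz" and "attitude" of the camera in the world. Camera axes: x right, y down, z forward; pixel columns grow to the right and rows downward; lengths in mm; the calibration is good to about 2 mm. A picture is of the moment at which its call begins: read the wrist's pose just before it. get_calibration takes no time and is no camera call; for the wrist camera it gives the pose at the moment of the call.
- r.sign_off(): hands the job in; it is judged then, once.
The state is a dict: "t": time; "q": joint angles; "dq": joint speeds; "effort": joint torques, N m; "ee_pos": TCP position; "ee_rot": TCP orientation; "force": force on the tool from outside, world axes, zero at the start; "torque": the same for the moment, N m; "grip_width": finger opening in mm; "grip_force": force on a finger pad.
Only numpy, scipy, OpenCV 4.12 (cv2) and the standard library are available. Lean on these libraries where they do the work, as an engineer would, in place of code of your own. Each camera call takes 0.05 s, during which the arm holds its last target. There are 200 camera calls.

## Working session

There is one attempt and no reset: what is moved stays moved. The work goes in short steps, Python scripts to look and compute and a shell command to move; the robot and the scene stay as the last step left them, time stands still between calls to the robot, and variables do not carry over. Pictures are saved under pics/ and viewed, at most 18 in all, crops included, and the job is handed in when it is done.

```bash
mkdir -p pics
cat > h.py <<'E'
import numpy as np, cv2
from plant import r
from scipy.spatial.transform import Rotation as R
def cam(n):
    c=r.get_calibration(n); im=r.read_camera(n); return c,im
def rot(c):
    a=np.array(c["attitude"],float)
    return a if a.shape==(3,3) else R.from_quat(a).as_matrix()
def ray(c,u,v,z):
    K=np.array([[c["fx"],0,c["cx"]],[0,c["fy"],c["cy"]],[0,0,1]])
    p=cv2.undistortPoints(np.array([[[u,v]]],float),K,np.array(c["D"],float))[0,0]
    d=rot(c)@np.array([p[0],p[1],1]); o=np.array(c["xyz"],float)
    return o+d*(z-o[2])/d[2]
E
python3 - <<'E'
from h import *
for n in("top","scene"):
    c,im=cam(n); print(n,c); cv2.imwrite(f"pics/{n}0.png",im)
o=r.get_obs();print(o["ee_pos"],o["ee_rot"],o["grip_width"],r.grip_depth)
E
```

```text
top {'fx': 426.5966387250314, 'fy': 426.5966387250314, 'cx': 256.4368736269395, 'cy': 192.04826310384422, 'D': array([0.0273386, 0.       , 0.       , 0.       , 0.       ]), 'xyz': array([ 456.23154545,  -83.76518816, 1382.32709678]), 'attitude': array([ 0.71194535, -0.70114082,  0.02488207, -0.03026956])}
scene {'fx': 436.4179232470473, 'fy': 436.4179232470473, 'cx': 258.60993532038407, 'cy': 191.2162483234856, 'D': array([-0.06234445,  0.        ,  0.        ,  0.        ,  0.        ]), 'xyz': array([-345.70320154, -731.68422833,  672.16037158]), 'attitude': array([ 0.76919646, -0.40394569,  0.2183583 , -0.44439209])}
[295.85380089 606.52222631 404.05280913] [ 2.24987253e-01  9.74361537e-01 -5.67434782e-04 -9.02478088e-05] 94.29681075616644 180.4
```

View pics/top0.png

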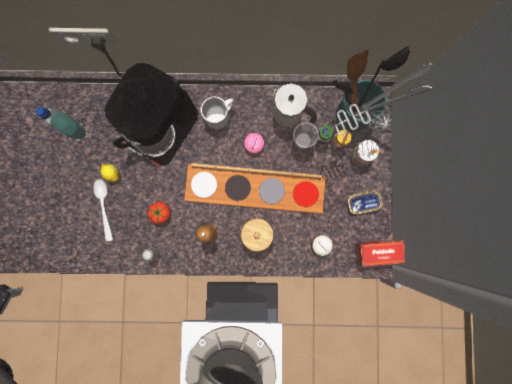

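View pics/scene0.png

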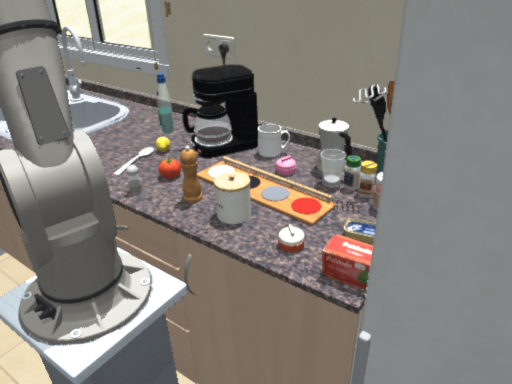

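Top view: white pad (204,184), black (238,188), grey (272,190) and red (306,194). Mill is at (206,233), canister (257,236), salt shaker (149,256). There are two timer shapes: (322,245), which is cream and red-orange, and (254,143), which is pink. The pink one is ruled out, so the timer is (322,245). I'll confirm in one enlarged crop.

Run:
```python
from h import *
c,_=r.get_calibration("top"),0
im=cv2.imread("pics/top0.png")
cv2.imwrite("pics/crop0.png",cv2.resize(im[170:270,135:340],None,fx=3.9,fy=3.9,interpolation=cv2.INTER_CUBIC))
g=im.astype(int);B,G,Rr=g[...,0],g[...,1],g[...,2]
def blob(mask,u,v,rad):
    yy,xx=np.mgrid[:384,:512]; m=mask&((xx-u)**2+(yy-v)**2<rad**2)
    return xx[m].mean(),yy[m].mean(),m.sum()
hsv=cv2.cvtColor(im,cv2.COLOR_BGR2HSV).astype(int)
S,V=hsv[...,1],hsv[...,2]
for n,m,u,v,z in(("white",(S<60)&(V>150),204,184,15),("black",V<70,238,188,15),("grey",(S<90)&(V>70),272,190,15),("red",(S>190)&(Rr>120)&(G<50),306,194,15)):
    a=blob(m,u,v,17);print(n,np.round(a,1),ray(c,a[0],a[1],z).round(1))
for n,u,v,z in(("mill",206,233,141),("can",257,236,120),("shaker",149,256,90),("timer",322,245,42),("tomato",159,213,35)):
    print(n,ray(c,u,v,z).round(1))
c2,im2=cam("wrist");cv2.imwrite("pics/w0.png",im2);print(c2["xyz"],rot(c2).round(2).tolist(),r.get_obs()["q"])
```

```text
white [203.5 184.3 528. ] [585.6  98.4  15. ]
black [nan nan  0.] [nan nan nan]
grey [271.4 190.5 531. ] [ 568.9 -120.4   15. ]
red [nan nan  0.] [nan nan nan]
mill [432.   70.7 141. ]
can [425.1 -77.  120. ]
shaker [359.8 246.4  90. ]
timer [ 398.6 -279.5   42. ]
tomato [490.5 233.8  35. ]
[226.87869545 639.23858197 384.66273789] [[0.44, 0.87, 0.24], [0.9, -0.42, -0.12], [-0.0, 0.27, -0.96]] [-1.26648686  0.42660107  0.07386928  1.60648573 -0.0341084   1.11081012
 -0.06707727]<stdin>:8: RuntimeWarning: Mean of empty slice.
  ret = ret.dtype.type(ret / rcount)
```

View pics/crop0.png

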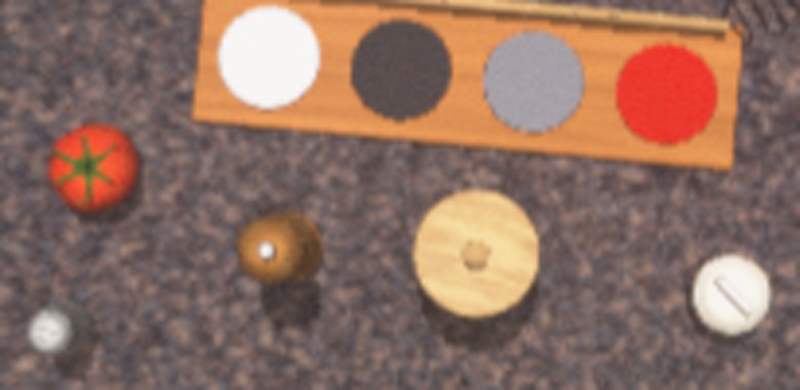

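The crop confirms it: the cream timer with its grip bar is at full-image (322,246), the mill knob at (203.5,234), the canister knob at (257,235.4) and the shaker top at (148,255). I'll turn the tool so its x is world +y and its y is world +x, then move over the shaker.

The rows are not in the units I measure in: shifts go in shares of 75 cm and turns go in shares of pi rad. I convert before sending: 0.125 rad / 3.1416 = 0.0398.

```bash
echo '[{"twist":0.0398, "finger_gap":94}, {"twist":0.0398, "finger_gap":94}, {"twist":0.0398, "finger_gap":94}, {"twist":0.0398, "finger_gap":94}, {"twist":0.0398, "finger_gap":94}, {"twist":0.0398, "finger_gap":94}, {"twist":0.0398, "finger_gap":94}, {"twist":0.0398, "finger_gap":94}]' > rows.txt && python3 -m inch rows.txt; echo '[{"twist":0.0372, "finger_gap":94}, {"xyz":[-0.04, 0.008, 0], "finger_gap":94}, {"xyz":[-0.04, 0.008, 0], "finger_gap":94}, {"xyz":[-0.04, 0.008, 0], "finger_gap":94}, {"xyz":[-0.04, 0.008, 0], "finger_gap":94}, {"xyz":[-0.04, 0.008, 0], "finger_gap":94}, {"xyz":[-0.04, 0.008, 0], "finger_gap":94}, {"xyz":[-0.04, 0.008, 0], "finger_gap":94}]' > rows.txt && python3 -m inch rows.txt
python3 - <<'E'
from h import *
o=r.get_obs();print(o["q"].round(2),o["force"],R.from_quat(o["ee_rot"]).as_matrix().round(3))
c=r.get_calibration("top")
for n,u,v,z in(("mill",203.5,234.1,170),("can",257.05,235.4,130),("shaker",147.8,254.9,90),("timer",322.4,245.6,50),("bar1",135+716/3.9,170+279/3.9,52),("bar2",135+748/3.9,170+313/3.9,52),("black",237.5,187.9,15),("red",306,194,15)):
    print(n,ray(c,u,v,z).round(1))
E
```

```text
t: 0.82
ee_pos: [295.9, 606.6, 404.4]
ee_rot: [0.667, 0.745, -0.0, 0.0]
force: [0.1, 0.0, 0.3]
grip_width: 94.4
grip_force: 0.0
t: 1.48
ee_pos: [337.9, 395.1, 404.5]
ee_rot: [0.707, 0.707, -0.0, -0.0]
force: [0.3, 0.1, 0.1]
grip_width: 93.9
grip_force: 0.0
[-1.31  0.17  0.37  1.97 -0.07  1.01 -0.91] [0.34659671 0.05016136 0.14434404] [[-0.  1. -0.]
 [ 1.  0. -0.]
 [-0. -0. -1.]]
mill [429.4  74.1 170. ]
can [427.1 -77.2 130. ]
shaker [363.  250.1  90. ]
timer [ 397.1 -279.6   50. ]
bar1 [ 409.5 -267.5   52. ]
bar2 [ 383.2 -292.8   52. ]
black [575.5 -11.4  15. ]
red [ 559.1 -231.7   15. ]
```

Converted, -37 mm / 750 = -0.0493, -36 mm / 750 = -0.048.

```bash
echo '[{"xyz":[-0.048, 0.0083, 0], "finger_gap":94}, {"xyz":[-0.048, 0.0083, 0], "finger_gap":94}, {"xyz":[-0.048, 0.0083, 0], "finger_gap":94}, {"xyz":[-0.0493, 0.0083, 0], "finger_gap":94}, {"finger_gap":94}, {"finger_gap":94}]' > rows.txt && python3 -m inch rows.txt
python3 - <<'E'
from h import *
c,im=cam("wrist");print(c["xyz"],r.get_obs()["ee_pos"]);cv2.imwrite("pics/w1.png",im)
E
```

```text
t: 1.98
ee_pos: [363.2, 249.9, 405.0]
ee_rot: [0.708, 0.706, 0.0, -0.0]
force: [0.4, 0.6, 0.4]
grip_width: 93.9
grip_force: 0.0
[364.36915332 326.30633579 385.63553742] [362.95248067 251.29185435 404.91421932]
```

View pics/w1.png

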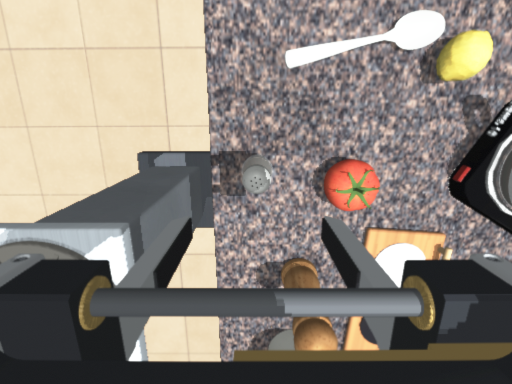

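The wrist view shows the shaker's metal top at about (257,181), midway between the fingers, with the tomato at (352,186) and the mill at (305,290).

Run:
```python
from h import *
c=r.get_calibration("wrist")
for u,v,z in((257,181,90),(252,166,60),(400,262,15)): print(ray(c,u,v,z).round(1))
```

```text
[364.4 257.6  90. ]
[358.3 269.5  60. ]
[588.  109.3  15. ]
```

```bash
cat >> h.py <<'E'
def proj(c,P):
    K=np.array([[c["fx"],0,c["cx"]],[0,c["fy"],c["cy"]],[0,0,1]])
    M=rot(c).T; t=-M@np.array(c["xyz"],float)
    return cv2.projectPoints(np.array([P],float),cv2.Rodrigues(M)[0],t,K,np.array(c["D"],float))[0][0,0].round(1)
E
python3 - <<'E'
from h import *
c=r.get_calibration("wrist");e=r.get_obs()["ee_pos"]
for s in(-47,0,47): print(proj(c,e+[s,0,-199]),proj(c,e+[s,0,-180]))
print("tomato w",ray(c,353,188,66).round(1),"edge",[ray(c,u,v,0).round(1) for u,v in((207,100),(213,180),(218,330))])
t=r.get_calibration("top")
print("tomato t",ray(t,135+88/3.9,170+167/3.9,66).round(1))
for n in("scene",):
    cc=r.get_calibration(n);print(proj(cc,[364.4,257.6,90]),proj(cc,[363,250,90]),proj(cc,[429,74,170]))
im=cv2.imread("pics/scene0.png");cv2.imwrite("pics/sc.png",cv2.resize(im[130:255,110:310],None,fx=4,fy=4))
E
```

```text
[190.6 226.3] [183.8 237.7]
[255.3 226.2] [255.1 237.6]
[319.9 226.1] [326.5 237.5]
tomato w [483.8 242.7  66. ] edge [array([296. , 350.7,   0. ]), array([299.2, 237.8,   0. ]), array([295.6, -33. ,   0. ])]
tomato t [490.2 230.9  66. ]
[130.1 164.9] [131.4 165.7] [187.2 146.4]
```

View pics/sc.png

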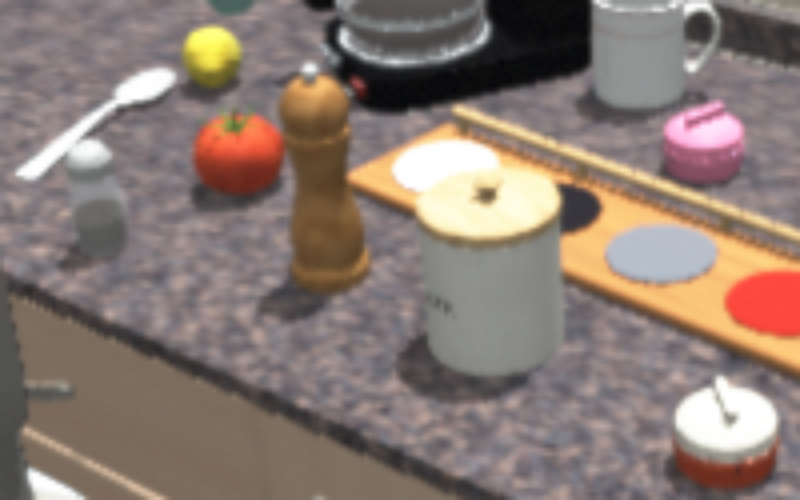

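The scene crop agrees with the top camera: mill knob at (187,148), shaker top at (132.5,166). The wrist camera is off by a few mm at range. I'll descend on the shaker and check from close by.

Converted, 35 mm / 750 = 0.0467, 30 mm / 750 = 0.04.

```bash
echo '[{"xyz":[0, 0, 0.0467], "finger_gap":94}, {"xyz":[0, 0, 0.0467], "finger_gap":94}, {"xyz":[0, 0, 0.04], "finger_gap":94}, {"finger_gap":94}, {"finger_gap":94}]' > rows.txt && python3 -m inch rows.txt
python3 - <<'E'
from h import *
c=r.get_calibration("wrist");e=r.get_obs()["ee_pos"];im=r.read_camera("wrist")
cv2.imwrite("pics/w2.png",im);print(e,proj(c,e+[0,0,-199]),proj(c,[363,250.5,90]),proj(c,e+[0,0,90-e[2]]))
E
```

```text
t: 2.45
ee_pos: [362.6, 252.3, 304.2]
ee_rot: [0.707, 0.707, -0.002, 0.0]
force: [0.1, -0.2, -0.0]
grip_width: 93.7
grip_force: 0.0
[362.61850494 252.2601173  304.15044909] [255.8 225.2] [256.4 219.7] [255.9 217.6]
```

View pics/w2.png

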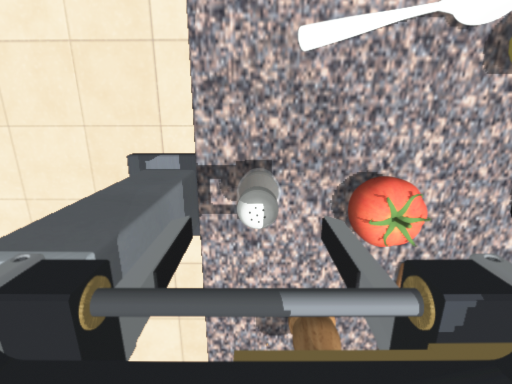

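The wrist view puts the shaker top at (257,209), about 8 mm toward +y of the tool axis, while the top camera says 0. I'll compare the gripper itself in the scene view.

Run:
```python
from h import *
e=r.get_obs()["ee_pos"];c,im=cam("scene")
im=im.copy()
a=im[90:215,60:220];a=cv2.resize(a,None,fx=4.8,fy=4.8,interpolation=cv2.INTER_CUBIC)
for s,col in((-47,(0,255,0)),(47,(255,0,0))):
    for h in(-199,-180,-130):
        p=(proj(c,e+[s,0,h])-[60,90])*4.8+2.4;cv2.drawMarker(a,tuple(int(x) for x in p),col,0,10)
cv2.imwrite("pics/s2.png",a)
```

```text
(no output)
```

View pics/s2.png

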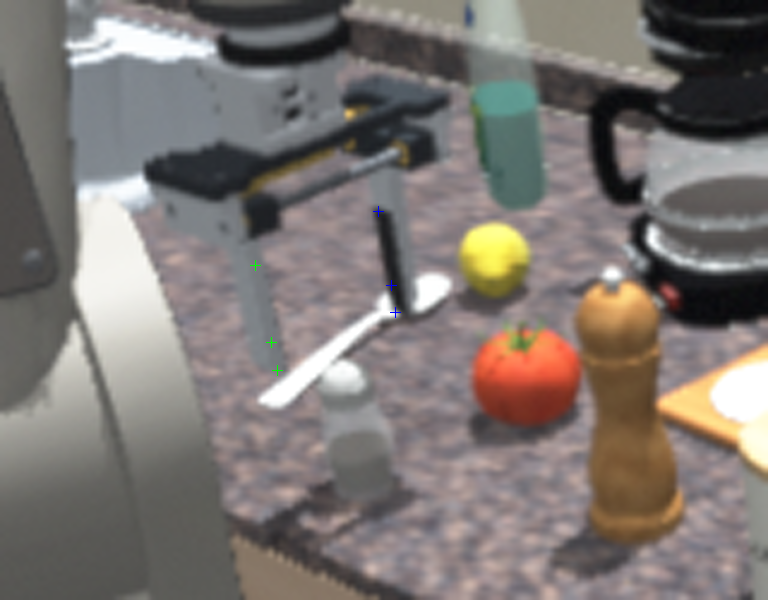

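Run:
```python
from h import *
im=cv2.imread("pics/w2.png");a=cv2.resize(im[160:260,160:360],None,fx=4,fy=4,interpolation=cv2.INTER_CUBIC)
cv2.imwrite("pics/w2c.png",a)
```

```text
(no output)
```

View pics/w2c.png

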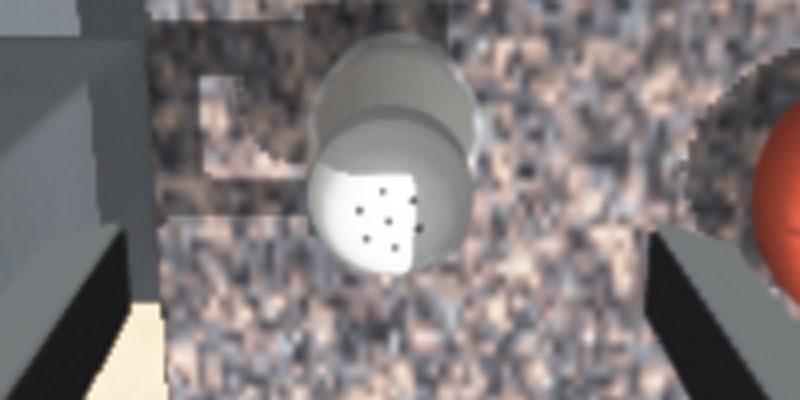

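The hole pattern centre is at (257,215.5) and the finger tip centre is at v≈228, so the shaker is about 3 mm toward +y. I'll correct for that and grasp.

Converted, 22 mm / 750 = 0.0293, 20 mm / 750 = 0.0267.

```bash
echo '[{"xyz":[0.004, 0, 0.0293], "finger_gap":94}, {"xyz":[0, 0, 0.0267], "finger_gap":94}, {"finger_gap":60}, {"finger_gap":30}, {"finger_gap":25}, {"finger_gap":25}, {"finger_gap":25}, {"finger_gap":25}]' > rows.txt && python3 -m inch rows.txt 15; echo '[{"finger_gap":25}, {"finger_gap":25}, {"xyz":[0, 0, -0.0133], "finger_gap":25}, {"xyz":[0, 0, -0.0267], "finger_gap":25}, {"xyz":[0, 0, -0.0533], "finger_gap":25}, {"xyz":[0, 0, -0.0533], "finger_gap":25}, {"xyz":[0, 0, -0.0533], "finger_gap":25}, {"finger_gap":25}]' > rows.txt && python3 -m inch rows.txt 15
```

```text
t: 3.22
ee_pos: [363.0, 254.8, 263.5]
ee_rot: [0.707, 0.707, 0.001, -0.0]
force: [-0.7, 0.9, -0.4]
grip_width: 57.0
grip_force: 0.0
t: 3.88
ee_pos: [364.3, 254.8, 419.8]
ee_rot: [0.708, 0.707, 0.005, -0.001]
force: [0.9, 0.6, 0.9]
grip_width: 24.7
grip_force: 0.0
```

The fingers are slower than I assumed (about 75 mm/s), so they closed above the shaker. I'll repeat with more waiting.

Converted, 30 mm / 750 = 0.04.

```bash
echo '[{"finger_gap":60}, {"xyz":[0, 0, 0.04], "finger_gap":60}, {"xyz":[0, 0, 0.04], "finger_gap":60}, {"finger_gap":60}, {"finger_gap":60}, {"finger_gap":60}]' > rows.txt && python3 -m inch rows.txt 15
python3 - <<'E'
from h import *
e=r.get_obs();print(e["grip_width"],e["ee_pos"]);c,im=cam("wrist");cv2.imwrite("pics/w3.png",im)
c=r.get_calibration("wrist");print(proj(c,[363,254,90]))
h=cv2.cvtColor(im,cv2.COLOR_BGR2GRAY)[150:240,230:290]
E
echo '[{"xyz":[0, 0, 0.04], "finger_gap":60}, {"xyz":[0, 0, 0.04], "finger_gap":60}, {"xyz":[0, 0, 0.0493], "finger_gap":60}, {"finger_gap":60}, {"finger_gap":25}, {"finger_gap":25}, {"finger_gap":25}, {"finger_gap":25}]' > rows.txt && python3 -m inch rows.txt 15; echo '[{"finger_gap":25}, {"finger_gap":25}, {"finger_gap":25}, {"finger_gap":25}]' > rows.txt && python3 -m inch rows.txt 15
```

```text
t: 4.38
ee_pos: [363.1, 254.7, 353.4]
ee_rot: [0.707, 0.707, -0.0, 0.0]
force: [0.5, 0.3, 0.8]
grip_width: 59.1
grip_force: 0.0
59.08875863103676 [363.13981357 254.68713795 353.39940609]
[255.2 200.3]
t: 5.1
ee_pos: [363.4, 255.1, 257.6]
ee_rot: [0.707, 0.707, 0.002, -0.0]
force: [0.5, 0.5, 0.0]
grip_width: 36.7
grip_force: 0.0
t: 5.43
ee_pos: [363.3, 255.1, 257.2]
ee_rot: [0.707, 0.707, 0.001, -0.0]
force: [-2.5, -1.5, 16.5]
grip_width: 33.5
grip_force: 15.3
```

Gripped (33.5 mm wide, 15 N). I'll lift clear over everything, carry it to the black pad (576.6, −11.3), and lower.

Converted, -40 mm / 750 = -0.0533, -23 mm / 750 = -0.0307.

```bash
echo '[{"xyz":[0, 0, -0.0267], "finger_gap":25}, {"xyz":[0, 0, -0.0533], "finger_gap":25}, {"xyz":[0, 0, -0.0533], "finger_gap":25}, {"xyz":[0, 0, -0.0533], "finger_gap":25}, {"xyz":[0, 0, -0.0533], "finger_gap":25}, {"xyz":[0, 0, -0.0307], "finger_gap":25}, {"finger_gap":25}, {"finger_gap":25}]' > rows.txt && python3 -m inch rows.txt 15; echo '[{"xyz":[-0.044, 0.0356, 0], "finger_gap":25}, {"xyz":[-0.044, 0.0356, 0], "finger_gap":25}, {"xyz":[-0.044, 0.0356, 0], "finger_gap":25}, {"xyz":[-0.044, 0.0356, 0], "finger_gap":25}, {"xyz":[-0.044, 0.0356, 0], "finger_gap":25}, {"xyz":[-0.044, 0.0356, 0], "finger_gap":25}, {"xyz":[-0.044, 0.0356, 0], "finger_gap":25}, {"xyz":[-0.044, 0.0356, 0], "finger_gap":25}]' > rows.txt && python3 -m inch rows.txt; echo '[{"xyz":[-0.0013, 0, 0], "finger_gap":25}, {"finger_gap":25}, {"finger_gap":25}, {"finger_gap":25}]' > rows.txt && python3 -m inch rows.txt
python3 - <<'E'
from h import *
o=r.get_obs();print(o["q"].round(2));c,im=cam("wrist");cv2.imwrite("pics/w4.png",im)
t,im=cam("top");cv2.imwrite("pics/t4.png",im)
im=im.astype(int);yy,xx=np.mgrid[:384,:512]
m=(im[...,2]>150)&(im[...,1]<70)&((xx-306)**2+(yy-194)**2<400);print(xx[m].mean(),yy[m].mean(),m.sum(),ray(t,xx[m].mean(),yy[m].mean(),15))
E
```

```text
t: 6.1
ee_pos: [362.9, 254.4, 460.2]
ee_rot: [0.707, 0.707, 0.002, -0.001]
force: [-1.2, -0.1, -2.5]
grip_width: 33.2
grip_force: 14.8
t: 6.77
ee_pos: [573.1, -6.2, 457.5]
ee_rot: [0.707, 0.707, -0.001, -0.0]
force: [-0.1, 2.0, -1.1]
grip_width: 33.2
grip_force: 14.8
t: 7.1
ee_pos: [572.0, -4.5, 458.0]
ee_rot: [0.707, 0.708, -0.0, -0.001]
force: [-0.5, 0.4, -0.6]
grip_width: 33.2
grip_force: 14.8
[-0.78  0.27  0.82  1.81 -0.22  1.15  0.12]
305.344398340249 193.74896265560167 482 [ 559.92314234 -229.5869032    15.        ]
```

Converted, 35 mm / 750 = 0.0467, -6.8 mm / 750 = -0.0091.

```bash
echo '[{"xyz":[-0.0091, 0.0061, 0.04], "finger_gap":25}, {"xyz":[0, 0, 0.0467], "finger_gap":25}, {"xyz":[0, 0, 0.0467], "finger_gap":25}, {"xyz":[0, 0, 0.0467], "finger_gap":25}, {"finger_gap":25}, {"finger_gap":25}]' > rows.txt && python3 -m inch rows.txt
python3 - <<'E'
from h import *
im=cv2.imread("pics/w4.png");cv2.imwrite("pics/w4c.png",cv2.resize(im[150:300,170:340],None,fx=4,fy=4,interpolation=cv2.INTER_CUBIC))
E
```

```text
t: 7.7
ee_pos: [576.7, -11.6, 323.5]
ee_rot: [0.707, 0.707, -0.001, -0.001]
force: [-0.2, -0.3, -0.3]
grip_width: 32.8
grip_force: 14.8
```

View pics/w4c.png

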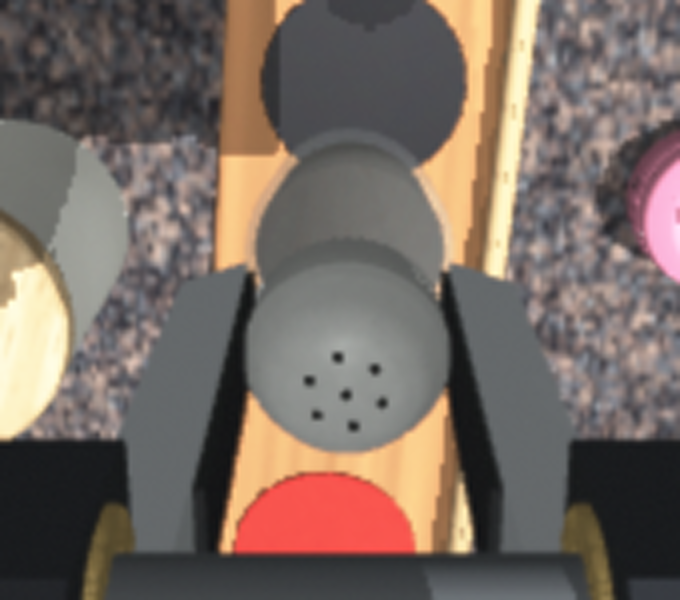

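The shaker sits centred and upright in the grip: hole centre at (256.5,248), expected about (256,250). Lowering.

Converted, 20 mm / 750 = 0.0267, 15 mm / 750 = 0.02.

```bash
echo '[{"xyz":[-0.0013, 0, 0.0267], "finger_gap":25}, {"xyz":[0, 0, 0.02], "finger_gap":25}, {"xyz":[0, 0, 0.0133], "finger_gap":25}, {"xyz":[0, 0, 0.0053], "finger_gap":25}, {"xyz":[0, 0, 0.0027], "finger_gap":25}, {"finger_gap":25}]' > rows.txt && python3 -m inch rows.txt; echo '[{"xyz":[0, 0, 0.0013], "finger_gap":25}, {"finger_gap":60}, {"finger_gap":60}, {"finger_gap":60}, {"finger_gap":60}, {"finger_gap":60}, {"finger_gap":60}]' > rows.txt && python3 -m inch rows.txt; echo '[{"xyz":[0, 0, -0.04], "finger_gap":60}, {"xyz":[0, 0, -0.0533], "finger_gap":60}, {"xyz":[0, 0, -0.0533], "finger_gap":60}, {"xyz":[0, 0, -0.0533], "finger_gap":60}, {"xyz":[0, 0, -0.04], "finger_gap":60}, {"finger_gap":60}, {"finger_gap":60}]' > rows.txt && python3 -m inch rows.txt
```

```text
t: 8.2
ee_pos: [577.5, -13.2, 273.7]
ee_rot: [0.707, 0.707, 0.0, 0.0]
force: [-0.0, -0.3, -1.4]
grip_width: 33.4
grip_force: 14.8
t: 8.78
ee_pos: [577.1, -13.3, 271.7]
ee_rot: [0.707, 0.707, -0.0, -0.0]
force: [0.1, -0.0, 1.3]
grip_width: 60.0
grip_force: 0.0
t: 9.37
ee_pos: [577.3, -13.4, 453.2]
ee_rot: [0.707, 0.707, 0.001, 0.001]
force: [1.4, -0.0, -0.7]
grip_width: 60.0
grip_force: 0.0
```

Shaker placed. Next the canister: move above its knob (427, −77) and check with the wrist camera.

Converted, 35 mm / 750 = 0.0467, -30 mm / 750 = -0.04.

```bash
echo '[{"xyz":[-0.0173, -0.04, 0], "finger_gap":60}, {"xyz":[-0.0173, -0.04, 0], "finger_gap":60}, {"xyz":[-0.0173, -0.04, 0], "finger_gap":60}, {"xyz":[-0.0173, -0.04, 0], "finger_gap":60}, {"xyz":[-0.016, -0.04, 0.0467], "finger_gap":60}, {"xyz":[0, 0, 0.0467], "finger_gap":60}, {"finger_gap":60}, {"finger_gap":60}]' > rows.txt && python3 -m inch rows.txt
python3 - <<'E'
from h import *
o=r.get_obs();e=o["ee_pos"];c,im=cam("wrist");print(e,o["q"].round(2),proj(c,[427.1,-77.2,130]),proj(c,e+[0,0,130-e[2]]))
cv2.imwrite("pics/w5.png",im[120:320,120:400]);cv2.imwrite("pics/w5c.png",cv2.resize(im[120:320,140:380],None,fx=3,fy=3,interpolation=cv2.INTER_CUBIC))
t,im=cam("top");cv2.imwrite("pics/t5.png",im)
E
```

```text
t: 10.03
ee_pos: [430.6, -75.5, 385.5]
ee_rot: [0.707, 0.707, -0.002, -0.001]
force: [0.5, 0.0, 0.2]
grip_width: 60.0
grip_force: 0.0
[430.61284679 -75.51091829 385.45826487] [-0.84  0.04  0.91  2.17 -0.03  0.95  0.09] [252.8 203.3] [256.5 201.5]
```

View pics/w5c.png

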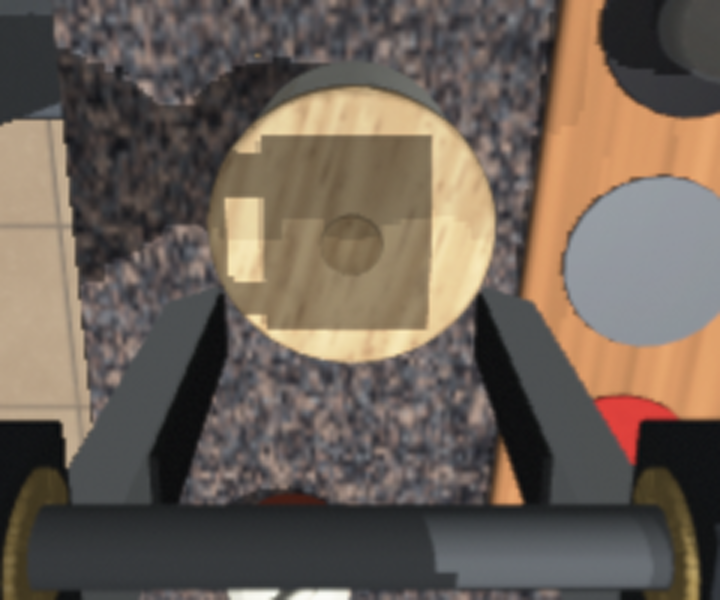

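The knob is at full-image (257,201), centred between the finger tips in x. I'll compare the grey pad (355,207) in the wrist and top frames for a camera bias.

Run:
```python
from h import *
im=cv2.imread("pics/w5c.png");im=cv2.resize(im,None,fx=1/3,fy=1/3,interpolation=cv2.INTER_AREA)
c=r.get_calibration("wrist")
h=cv2.cvtColor(im,cv2.COLOR_BGR2HSV);m=(((h[...,1]<60)&(h[...,2]>110))*255).astype(np.uint8);m[:,:185]=0;m[:,240:]=0
m=cv2.morphologyEx(m,cv2.MORPH_OPEN,np.ones((5,5)))
k=max(cv2.findContours(m,0,2)[0],key=cv2.contourArea);el=cv2.fitEllipse(k);print(el)
u,v=el[0][0]+140,el[0][1]+120
print("grey w",ray(c,u,v,15),ray(c,u,v-3,15)," knob",ray(c,257.3,201,130),ray(c,257.3,198,130))
# top now
im=cv2.imread("pics/t5.png").astype(int);t=r.get_calibration("top");yy,xx=np.mgrid[:384,:512]
def cen(m,u,v,rad):
    m=m&((xx-u)**2+(yy-v)**2<rad**2);return xx[m].mean(),yy[m].mean(),m.sum()
sat=im.max(2)-im.min(2)
for n,m,u,v in(("white",(sat<40)&(im.min(2)>180),204,184),("grey",(sat<40)&(im.min(2)>100),272,190),("red",(im[...,2]>150)&(im[...,1]<70),306,194)):
    a=cen(m,u,v,18);print(n,a,ray(t,a[0],a[1],15))
cv2.imwrite("pics/t5c.png",cv2.resize(cv2.imread("pics/t5.png")[160:270,170:330],None,fx=5,fy=5,interpolation=cv2.INTER_CUBIC))
```

```text
((217.3397216796875, 86.59099578857422), (54.004150390625, 60.74251937866211), 60.51195526123047)
grey w [ 573.78138871 -120.59239666   15.        ] [ 573.33384463 -116.17538655   15.        ]  knob [433.50746624 -75.38250333 130.        ] [433.50664244 -72.44480011 130.        ]
white (np.float64(203.51750972762645), np.float64(184.22568093385215), np.int64(514)) [585.75287165  98.33170584  15.        ]
grey (np.float64(271.20238095238096), np.float64(190.50595238095238), np.int64(504)) [ 568.7272986  -119.89725476   15.        ]
red (np.float64(305.37106918238993), np.float64(193.72536687631026), np.int64(477)) [ 560.00038983 -229.67188554   15.        ]
```

View pics/t5c.png

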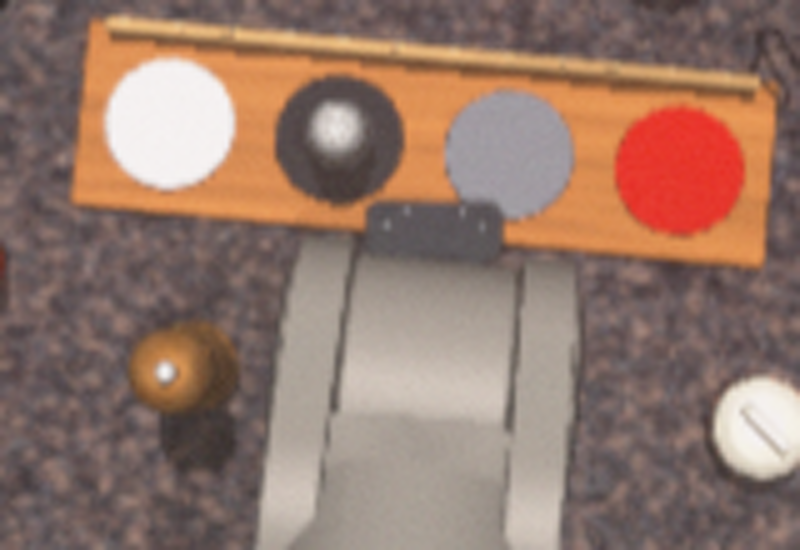

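Run:
```python
from h import *
t=r.get_calibration("top")
im=cv2.imread("pics/t5.png").astype(int);yy,xx=np.mgrid[:384,:512]
sat=im.max(2)-im.min(2)
m=(im.sum(2)>330)&(sat<50)&((xx-237)**2+(yy-185)**2<64)
print(xx[m].mean(),yy[m].mean(),m.sum())
for z in(80,85,90):print(ray(t,xx[m].mean(),yy[m].mean(),z))
# black disc: fit ellipse of dark incl shaker
k=((sat<45)&(im.max(2)<215)|m)&((xx-237.6)**2+(yy-187.5)**2<16**2)
k=cv2.morphologyEx(k.astype(np.uint8),cv2.MORPH_CLOSE,np.ones((5,5)))
ct=max(cv2.findContours(k,0,1)[0],key=cv2.contourArea);e=cv2.fitEllipse(cv2.convexHull(ct));print(e,ray(t,*e[0],15))
e=[]
for i in range(6):
    e.append(r.get_obs()["ee_pos"])
print(np.array(e)[[0,5]])
```

```text
236.94897959183675 185.10204081632654 98
[578.43224006 -12.94627611  80.        ]
[577.96307722 -13.21816983  85.        ]
[577.49391439 -13.49006355  90.        ]
((238.0491485595703, 188.53810119628906), (24.35564422607422, 28.13442611694336), 149.48904418945312) [573.48131555 -13.16447058  15.        ]
[[431.92150511 -75.46525381 387.05674668]
 [431.92150511 -75.46525381 387.05674668]]
```

Top and gripper frames agree on the placed shaker (578, −13 against pad 577, −11). The wrist view gives the knob about 3 mm toward +y. Descending onto it, tips just above the lid.

Converted, 30 mm / 750 = 0.04, 25 mm / 750 = 0.0333.

```bash
echo '[{"xyz":[0.004, 0, 0.04], "finger_gap":60}, {"xyz":[0, 0, 0.0333], "finger_gap":60}, {"xyz":[0, 0, 0.0133], "finger_gap":40}, {"finger_gap":40}, {"finger_gap":40}, {"finger_gap":40}]' > rows.txt && python3 -m inch rows.txt; echo '[{"xyz":[0, 0, 0.0053], "finger_gap":30}, {"finger_gap":12}, {"finger_gap":12}, {"finger_gap":12}, {"finger_gap":12}, {"finger_gap":12}, {"finger_gap":12}, {"finger_gap":12}]' > rows.txt && python3 -m inch rows.txt 35
```

```text
t: 10.63
ee_pos: [431.8, -72.8, 322.3]
ee_rot: [0.707, 0.707, 0.0, 0.0]
force: [-0.1, 0.5, 0.5]
grip_width: 40.3
grip_force: 0.0
t: 11.3
ee_pos: [430.9, -72.9, 317.2]
ee_rot: [0.707, 0.707, 0.0, -0.0]
force: [-3.0, 0.2, 6.3]
grip_width: 17.1
grip_force: 35.0
```

Converted, -30 mm / 750 = -0.04, -25 mm / 750 = -0.0333.

```bash
echo '[{"xyz":[0, 0, -0.02], "finger_gap":12}, {"xyz":[0, 0, -0.0333], "finger_gap":12}, {"xyz":[0, 0, -0.04], "finger_gap":12}, {"finger_gap":12}, {"finger_gap":12}]' > rows.txt && python3 -m inch rows.txt; echo '[{"xyz":[-0.0107, 0.0307, 0], "finger_gap":12}, {"xyz":[-0.0107, 0.0307, 0], "finger_gap":12}, {"xyz":[-0.0107, 0.0307, 0], "finger_gap":12}, {"xyz":[-0.0107, 0.0307, 0], "finger_gap":12}, {"xyz":[-0.0107, 0.0307, 0], "finger_gap":12}, {"xyz":[-0.0107, 0.0307, 0], "finger_gap":12}, {"finger_gap":12}, {"finger_gap":12}]' > rows.txt && python3 -m inch rows.txt
python3 - <<'E'
from h import *
e=r.get_obs()["ee_pos"];c,im=cam("wrist");print(e,proj(c,e+[0,0,-187]))
cv2.imwrite("pics/w6c.png",cv2.resize(im[120:320,140:380],None,fx=3,fy=3,interpolation=cv2.INTER_CUBIC))
E
```

```text
t: 11.72
ee_pos: [431.1, -72.7, 387.9]
ee_rot: [0.707, 0.707, 0.002, 0.0]
force: [-0.3, 0.8, -4.1]
grip_width: 16.8
grip_force: 35.0
t: 12.38
ee_pos: [569.2, -121.3, 384.9]
ee_rot: [0.708, 0.707, -0.002, -0.0]
force: [-1.2, -0.5, -2.1]
grip_width: 16.5
grip_force: 35.0
[ 569.23699518 -121.33802547  384.86454873] [256.1 232.5]
```

View pics/w6c.png

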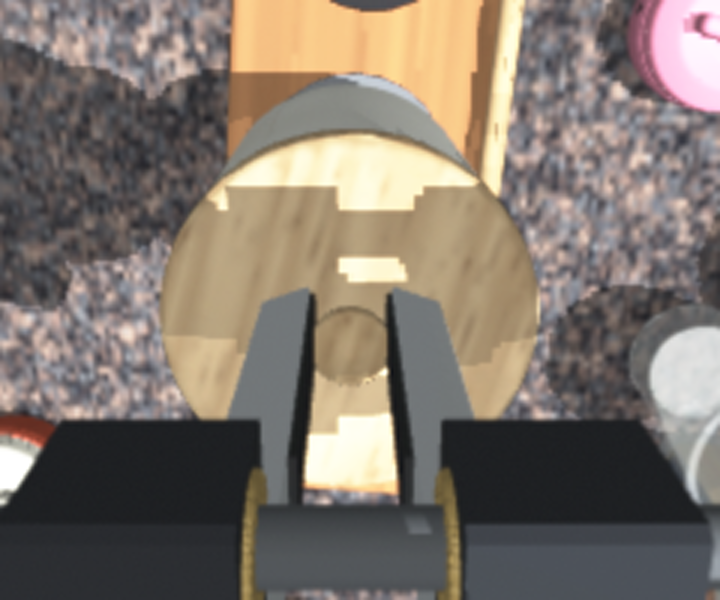

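The canister hangs level, with the knob at (257,234) centred in the grip. Lowering onto the grey pad.

Converted, 20 mm / 750 = 0.0267, 16 mm / 750 = 0.0213.

```bash
echo '[{"xyz":[0, -0.0013, 0.0267], "finger_gap":12}, {"xyz":[0, 0, 0.0213], "finger_gap":12}, {"xyz":[0, 0, 0.0107], "finger_gap":12}, {"xyz":[0, 0, 0.0053], "finger_gap":12}, {"finger_gap":12}, {"finger_gap":12}]' > rows.txt && python3 -m inch rows.txt; echo '[{"xyz":[0, 0, 0.0027], "finger_gap":12}, {"xyz":[0, 0, 0.0027], "finger_gap":12}, {"finger_gap":12}]' > rows.txt && python3 -m inch rows.txt
```

```text
t: 12.93
ee_pos: [567.9, -120.8, 339.5]
ee_rot: [0.707, 0.707, 0.0, 0.0]
force: [0.8, 0.2, -2.6]
grip_width: 16.9
grip_force: 35.0
t: 13.18
ee_pos: [567.9, -120.7, 335.1]
ee_rot: [0.707, 0.707, 0.0, 0.0]
force: [-0.1, 0.2, -2.8]
grip_width: 16.8
grip_force: 35.0
```

Converted, 1.5 mm / 750 = 0.002.

```bash
echo '[{"xyz":[0, 0, 0.002], "finger_gap":12}, {"xyz":[0, 0, 0.002], "finger_gap":12}, {"finger_gap":12}]' > rows.txt && python3 -m inch rows.txt; echo '[{"finger_gap":50}, {"finger_gap":50}, {"finger_gap":50}, {"finger_gap":50}, {"finger_gap":50}, {"finger_gap":50}]' > rows.txt && python3 -m inch rows.txt; echo '[{"xyz":[0, 0, -0.0267], "finger_gap":60}, {"xyz":[0, 0, -0.0533], "finger_gap":60}, {"xyz":[0, 0, -0.0533], "finger_gap":60}, {"xyz":[0, 0, -0.0267], "finger_gap":60}, {"finger_gap":60}]' > rows.txt && python3 -m inch rows.txt
```

```text
t: 13.43
ee_pos: [567.9, -121.1, 332.4]
ee_rot: [0.707, 0.707, 0.0, 0.0]
force: [-2.7, -0.3, 5.2]
grip_width: 16.7
grip_force: 35.0
t: 13.93
ee_pos: [567.9, -120.8, 332.1]
ee_rot: [0.707, 0.707, 0.0, 0.0]
force: [-0.4, -0.9, -0.2]
grip_width: 49.5
grip_force: 0.0
t: 14.35
ee_pos: [568.6, -121.7, 456.5]
ee_rot: [0.707, 0.707, 0.002, 0.002]
force: [-0.6, -0.5, -0.0]
grip_width: 60.2
grip_force: 0.0
```

Canister placed. On to the mill at about (430.5, 75).

Converted, 32.7 mm / 750 = 0.0436, 30 mm / 750 = 0.04.

```bash
echo '[{"xyz":[0.0436, -0.0307, 0], "finger_gap":94}, {"xyz":[0.0436, -0.0307, 0], "finger_gap":94}, {"xyz":[0.0436, -0.0307, 0], "finger_gap":94}, {"xyz":[0.0436, -0.0307, 0], "finger_gap":94}, {"xyz":[0.0436, -0.0307, 0], "finger_gap":94}, {"xyz":[0.0436, -0.0307, 0], "finger_gap":94}, {"xyz":[0, 0, 0.04], "finger_gap":94}, {"finger_gap":94}]' > rows.txt && python3 -m inch rows.txt; echo '[{"finger_gap":94}, {"finger_gap":94}, {"finger_gap":94}]' > rows.txt && python3 -m inch rows.txt
python3 - <<'E'
from h import *
o=r.get_obs();e=o["ee_pos"];c,im=cam("wrist");print(e,o["q"].round(2),proj(c,e+[0,0,170-e[2]]))
g=im.astype(int);yy,xx=np.mgrid[:384,:512]
# silver knob
s=(g.max(2)-g.min(2)<30)&(g.min(2)>110)&(abs(xx-256)<40)&(abs(yy-205)<35)
print(xx[s].mean(),yy[s].mean(),s.sum())
cv2.imwrite("pics/w7c.png",cv2.resize(im[120:320,140:380],None,fx=3,fy=3,interpolation=cv2.INTER_CUBIC))
E
```

```text
t: 15.02
ee_pos: [428.9, 75.3, 419.7]
ee_rot: [0.705, 0.709, -0.0, -0.001]
force: [-0.8, -2.1, 0.2]
grip_width: 94.5
grip_force: 0.0
t: 15.27
ee_pos: [431.9, 73.0, 422.8]
ee_rot: [0.708, 0.706, -0.0, 0.0]
force: [0.2, 0.5, 0.5]
grip_width: 94.2
grip_force: 0.0
[431.9182741   73.01422942 422.82555441] [-1.19 -0.04  0.88  2.12  0.04  1.04 -0.34] [255.4 202.7]
261.0651785714286 214.325 2240
```

View pics/w7c.png

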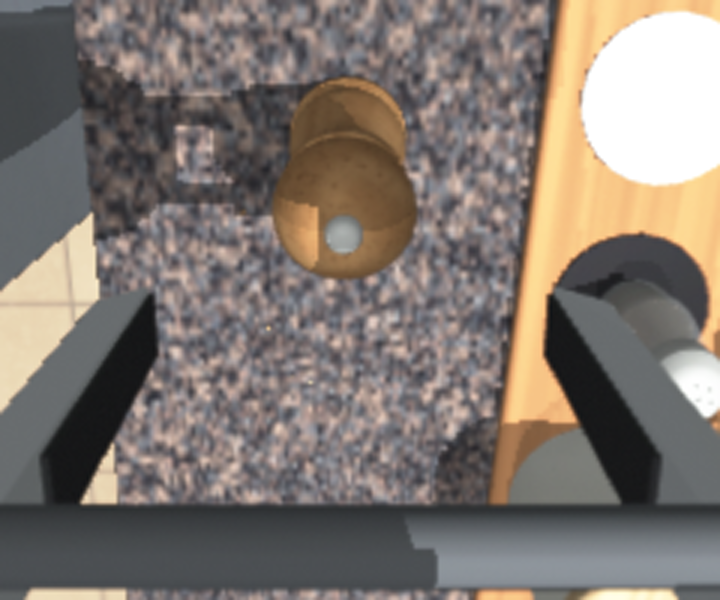

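The mill knob is at (254.7,198), about 6 mm toward +y and 2 mm toward −x of the tool. Correct and descend to the head.

The rows are not in the units I measure in: shifts go in shares of 75 cm and turns go in shares of pi rad. I convert before sending: 30 mm / 750 = 0.04, 6 mm / 750 = 0.008.

```bash
echo '[{"xyz":[0.008, -0.0027, 0.04], "finger_gap":94}, {"finger_gap":94}, {"finger_gap":94}]' > rows.txt && python3 -m inch rows.txt
python3 - <<'E'
from h import *
e=r.get_obs()["ee_pos"];c,im=cam("wrist");print(e,proj(c,e+[0,0,168-e[2]]))
h=cv2.cvtColor(im,cv2.COLOR_BGR2HSV);yy,xx=np.mgrid[:384,:512]
b=(h[...,0]<20)&(h[...,1]>120)&(abs(xx-256)<45)&(yy>170)&(yy<260)
b=cv2.morphologyEx(b.astype(np.uint8),cv2.MORPH_CLOSE,np.ones((15,15)))
k=(h[...,1]<70)&(h[...,2]>80)&(b>0);n,l,s,cc=cv2.connectedComponentsWithStats(k.astype(np.uint8));print(s[1:],cc[1:])
E
echo '[{"xyz":[0, 0, 0.04], "finger_gap":94}, {"xyz":[0, 0, 0.0333], "finger_gap":94}, {"xyz":[0, 0, 0.0187], "finger_gap":94}, {"finger_gap":94}, {"finger_gap":94}]' > rows.txt && python3 -m inch rows.txt; echo '[{"finger_gap":40}, {"finger_gap":40}, {"finger_gap":40}, {"finger_gap":40}, {"finger_gap":40}, {"finger_gap":40}, {"finger_gap":40}, {"finger_gap":40}]' > rows.txt && python3 -m inch rows.txt 30; echo '[{"finger_gap":40}, {"finger_gap":40}, {"finger_gap":40}]' > rows.txt && python3 -m inch rows.txt 30
```

```text
t: 15.57
ee_pos: [429.2, 79.4, 392.0]
ee_rot: [0.708, 0.707, -0.002, 0.0]
force: [0.7, -1.2, 0.5]
grip_width: 93.7
grip_force: 0.0
[429.16560684  79.40668136 392.0273754 ] [255.9 213.2]
[[251 209  15  15 174]] [[257.85632184 215.63218391]]
t: 16.03
ee_pos: [429.6, 79.5, 323.9]
ee_rot: [0.707, 0.707, -0.0, 0.0]
force: [-0.4, 0.2, 0.9]
grip_width: 94.2
grip_force: 0.0
t: 16.7
ee_pos: [429.2, 79.9, 323.2]
ee_rot: [0.707, 0.707, 0.0, 0.0]
force: [-0.5, 0.1, 1.6]
grip_width: 47.3
grip_force: 30.0
t: 16.95
ee_pos: [429.2, 79.8, 323.2]
ee_rot: [0.707, 0.707, -0.0, 0.0]
force: [0.9, -0.6, 2.3]
grip_width: 47.4
grip_force: 30.0
```

Converted, -35 mm / 750 = -0.0467, -30 mm / 750 = -0.04.

```bash
echo '[{"xyz":[0, 0, -0.02], "finger_gap":40}, {"xyz":[0, 0, -0.04], "finger_gap":40}, {"xyz":[0, 0, -0.0467], "finger_gap":40}, {"xyz":[0, 0, -0.0467], "finger_gap":40}, {"xyz":[0, 0, -0.0467], "finger_gap":40}, {"xyz":[0, 0, -0.0467], "finger_gap":40}, {"finger_gap":40}, {"finger_gap":40}]' > rows.txt && python3 -m inch rows.txt; echo '[{"xyz":[-0.0413, 0.0173, 0], "finger_gap":40}, {"xyz":[-0.0413, 0.0173, 0], "finger_gap":40}, {"xyz":[-0.0413, 0.0173, 0], "finger_gap":40}, {"xyz":[-0.0413, 0.0173, 0], "finger_gap":40}, {"xyz":[-0.0413, 0.0173, 0], "finger_gap":40}, {"xyz":[-0.0413, 0.0173, 0], "finger_gap":40}, {"xyz":[-0.0413, 0.0173, 0], "finger_gap":40}, {"xyz":[-0.0413, 0.0173, 0], "finger_gap":40}]' > rows.txt && python3 -m inch rows.txt; echo '[{"xyz":[-0.0413, 0.0173, 0], "finger_gap":40}, {"xyz":[-0.0413, 0.0173, 0], "finger_gap":40}, {"finger_gap":40}, {"finger_gap":40}, {"finger_gap":40}]' > rows.txt && python3 -m inch rows.txt
```

```text
t: 17.62
ee_pos: [429.3, 79.6, 509.2]
ee_rot: [0.707, 0.707, 0.002, -0.0]
force: [-0.6, -0.0, -2.6]
grip_width: 46.9
grip_force: 30.0
t: 18.28
ee_pos: [525.2, -147.6, 507.0]
ee_rot: [0.707, 0.707, -0.002, -0.0]
force: [-1.2, 1.4, -0.9]
grip_width: 47.5
grip_force: 30.0
t: 18.7
ee_pos: [548.3, -204.6, 508.0]
ee_rot: [0.708, 0.706, -0.001, -0.001]
force: [-0.3, -0.3, -1.7]
grip_width: 47.5
grip_force: 30.0
```

Converted, 35 mm / 750 = 0.0467, 30 mm / 750 = 0.04.

```bash
echo '[{"xyz":[-0.0173, 0.008, 0], "finger_gap":40}, {"xyz":[-0.0169, 0.0071, 0], "finger_gap":40}, {"xyz":[0, 0, 0.04], "finger_gap":40}, {"xyz":[0, 0, 0.0467], "finger_gap":40}, {"xyz":[0, 0, 0.0467], "finger_gap":40}, {"xyz":[0, 0, 0.04], "finger_gap":40}, {"finger_gap":40}, {"finger_gap":40}]' > rows.txt && python3 -m inch rows.txt
python3 - <<'E'
from h import *
o=r.get_obs();e=o["ee_pos"];c,im=cam("wrist");print(e,o["q"].round(2),proj(c,e+[0,0,-155]))
cv2.imwrite("pics/w8.png",im)
h=cv2.cvtColor(im,cv2.COLOR_BGR2HSV);yy,xx=np.mgrid[:384,:512]
k=(h[...,1]<70)&(h[...,2]>60)&(abs(xx-256)<20)&(abs(yy-263)<20)
n,l,s,cc=cv2.connectedComponentsWithStats(k.astype(np.uint8));print(s[1:],cc[1:])
E
```

```text
t: 19.37
ee_pos: [559.9, -228.7, 379.0]
ee_rot: [0.707, 0.707, -0.001, -0.001]
force: [-0.2, -0.2, -0.3]
grip_width: 47.7
grip_force: 30.0
[ 559.88019017 -228.74272381  379.03766294] [-0.45  0.52  1.01  1.83 -0.49  1.07  0.75] [255.7 256.6]
[[246 248  21  23 371]
 [237 270  39  13 287]
 [238 282   3   1   3]] [[256.01886792 259.13477089]
 [259.80139373 277.21254355]
 [239.         282.        ]]
```

The knob is at (256,259), aligned in hand as expected. Lowering onto red.

Converted, 16 mm / 750 = 0.0213, -1.5 mm / 750 = -0.002.

```bash
echo '[{"xyz":[-0.002, 0, 0.0213], "finger_gap":40}, {"xyz":[0, 0, 0.016], "finger_gap":40}, {"xyz":[0, 0, 0.008], "finger_gap":40}, {"xyz":[0, 0, 0.004], "finger_gap":40}, {"xyz":[0, 0, 0.002], "finger_gap":40}, {"xyz":[0, 0, 0.002], "finger_gap":40}, {"finger_gap":40}]' > rows.txt && python3 -m inch rows.txt
```

```text
t: 20.0
ee_pos: [560.0, -231.8, 339.7]
ee_rot: [0.708, 0.707, -0.0, 0.0]
force: [-0.0, 0.2, -1.6]
grip_width: 47.4
grip_force: 30.0
```

Converted, 1 mm / 750 = 0.0013, 0.8 mm / 750 = 0.0011.

```bash
echo '[{"xyz":[0.0013, 0, 0.0011], "finger_gap":40}, {"xyz":[0, 0, 0.0009], "finger_gap":40}, {"finger_gap":40}]' > rows.txt && python3 -m inch rows.txt; echo '[{"finger_gap":80}, {"finger_gap":80}, {"finger_gap":80}, {"finger_gap":80}, {"finger_gap":80}, {"finger_gap":80}]' > rows.txt && python3 -m inch rows.txt; echo '[{"xyz":[0, 0, -0.0267], "finger_gap":60}, {"xyz":[0, 0, -0.0467], "finger_gap":60}, {"xyz":[0, 0, -0.0467], "finger_gap":60}, {"xyz":[0, 0, -0.0267], "finger_gap":60}, {"finger_gap":60}]' > rows.txt && python3 -m inch rows.txt
python3 - <<'E'
from h import *
t,im=cam("top");cv2.imwrite("pics/t9.png",im);c,im=cam("scene");cv2.imwrite("pics/s9.png",im)
E
```

```text
t: 20.25
ee_pos: [560.0, -230.9, 338.3]
ee_rot: [0.707, 0.707, -0.0, 0.0]
force: [-0.3, -1.5, 2.8]
grip_width: 47.8
grip_force: 30.0
t: 20.75
ee_pos: [559.9, -230.7, 337.9]
ee_rot: [0.708, 0.707, -0.0, 0.0]
force: [0.3, 0.0, 0.3]
grip_width: 79.7
grip_force: 0.0
t: 21.17
ee_pos: [560.3, -231.6, 452.0]
ee_rot: [0.708, 0.707, 0.001, 0.002]
force: [0.6, 0.4, -0.4]
grip_width: 60.2
grip_force: 0.0
```

Mill placed. For the timer I turn the tool +0.80 rad so it closes across the bar (bar azimuth about 44°), then look.

Converted, -32 mm / 750 = -0.0427, -9.6 mm / 750 = -0.0128.

```bash
echo '[{"xyz":[-0.0128, -0.0427, 0], "finger_gap":60}, {"xyz":[-0.0128, -0.0427, 0], "finger_gap":60}, {"xyz":[-0.0128, -0.0427, 0], "finger_gap":60}, {"xyz":[-0.0128, -0.0427, 0], "finger_gap":60}, {"xyz":[-0.0128, -0.0427, 0], "finger_gap":60}, {"finger_gap":60}, {"finger_gap":60}]' > rows.txt && python3 -m inch rows.txt; echo '[{"xyz":[0, 0, 0.0267], "twist":0.0382, "finger_gap":50}, {"xyz":[0, 0, 0.04], "twist":0.0382, "finger_gap":50}, {"xyz":[0, 0, 0.04], "twist":0.0382, "finger_gap":50}, {"xyz":[0, 0, 0.04], "twist":0.0382, "finger_gap":50}, {"twist":0.0382, "finger_gap":50}, {"twist":0.0382, "finger_gap":50}, {"twist":0.0255, "finger_gap":50}, {"finger_gap":50}]' > rows.txt && python3 -m inch rows.txt
python3 - <<'E'
from h import *
o=r.get_obs();e=o["ee_pos"];c,im=cam("wrist");print(e,o["q"].round(2),R.from_quat(o["ee_rot"]).as_matrix().round(3).tolist(),proj(c,e+[0,0,52-e[2]]))
cv2.imwrite("pics/w9c.png",cv2.resize(im[100:300,136:376],None,fx=3,fy=3,interpolation=cv2.INTER_CUBIC))
E
```

```text
t: 21.85
ee_pos: [398.3, -278.7, 447.3]
ee_rot: [0.708, 0.706, 0.001, -0.001]
force: [-0.4, -0.7, -0.3]
grip_width: 59.9
grip_force: 0.0
t: 22.52
ee_pos: [400.4, -278.1, 336.7]
ee_rot: [0.928, 0.374, -0.002, 0.0]
force: [0.5, 0.1, 0.6]
grip_width: 49.8
grip_force: 0.0
[ 400.44297563 -278.10630355  336.70382521] [-0.51  0.47  1.27  2.13 -0.56  0.94  0.27] [[0.721, 0.693, -0.004], [0.693, -0.721, -0.002], [-0.004, -0.001, -1.0]] [255.5 193.2]
```

View pics/w9c.png

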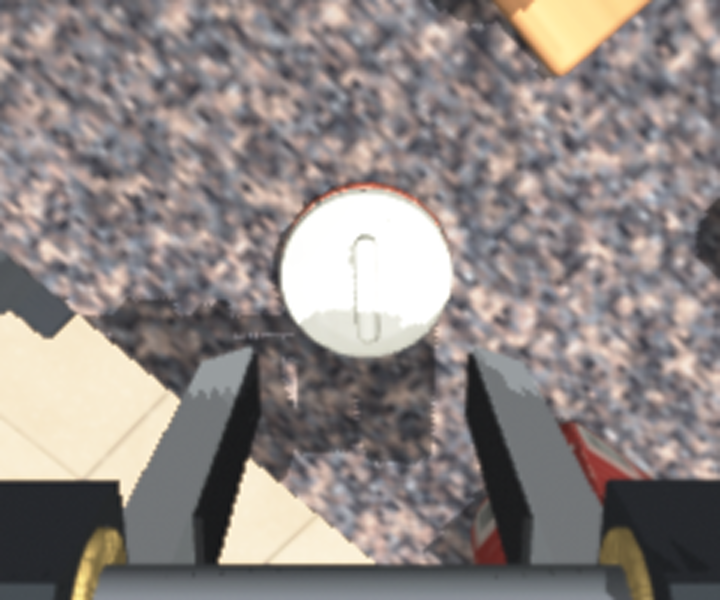

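The timer bar is vertical in the picture (within about 2°) with its centre at (258,196), within 1.5 mm of the tool axis. Descending with tips just above the dial.

Converted, 30 mm / 750 = 0.04, 1.5 mm / 750 = 0.002.

```bash
echo '[{"xyz":[0, 0.002, 0.04], "finger_gap":34}, {"xyz":[0, 0, 0.04], "finger_gap":34}, {"xyz":[0, 0, 0.0267], "finger_gap":34}, {"xyz":[0, 0, 0.012], "finger_gap":34}, {"finger_gap":34}, {"finger_gap":34}]' > rows.txt && python3 -m inch rows.txt; echo '[{"xyz":[0, 0, 0.0047], "finger_gap":34}, {"finger_gap":4}, {"finger_gap":4}, {"finger_gap":4}, {"finger_gap":4}, {"finger_gap":4}, {"finger_gap":4}, {"finger_gap":4}]' > rows.txt && python3 -m inch rows.txt 30
```

```text
t: 23.07
ee_pos: [400.9, -280.0, 249.4]
ee_rot: [0.927, 0.376, -0.0, 0.0]
force: [-0.8, -0.2, 0.1]
grip_width: 34.1
grip_force: 0.0
t: 23.73
ee_pos: [400.9, -279.6, 245.6]
ee_rot: [0.927, 0.375, -0.0, 0.0]
force: [-0.4, 2.0, 5.7]
grip_width: 7.5
grip_force: 30.0
```

Converted, -30 mm / 750 = -0.04, -10 mm / 750 = -0.0133, -0.12 rad / 3.1416 = -0.0382.

```bash
echo '[{"xyz":[0, 0, -0.0133], "finger_gap":4}, {"xyz":[0, 0, -0.04], "twist":-0.0382, "finger_gap":4}, {"xyz":[0, 0, -0.04], "twist":-0.0382, "finger_gap":4}, {"xyz":[0, 0, -0.04], "twist":-0.0382, "finger_gap":4}, {"xyz":[0, 0, -0.04], "twist":-0.0382, "finger_gap":4}, {"xyz":[0, 0, -0.04], "twist":-0.0382, "finger_gap":4}, {"xyz":[0, 0, -0.04], "twist":-0.0382, "finger_gap":4}, {"xyz":[0, 0, -0.0133], "twist":-0.0255, "finger_gap":4}]' > rows.txt && python3 -m inch rows.txt; echo '[{"xyz":[0.04, 0.0195, 0], "finger_gap":4}, {"xyz":[0.04, 0.0195, 0], "finger_gap":4}, {"xyz":[0.04, 0.0195, 0], "finger_gap":4}, {"xyz":[0.04, 0.0195, 0], "finger_gap":4}, {"xyz":[0.04, 0.0195, 0], "finger_gap":4}, {"xyz":[0.04, 0.0195, 0], "finger_gap":4}, {"xyz":[0.04, 0.0195, 0], "finger_gap":4}, {"xyz":[0.04, 0.0195, 0], "finger_gap":4}]' > rows.txt && python3 -m inch rows.txt;echo '[{"xyz":[0.0333, 0.016, 0], "finger_gap":4}, {"xyz":[0.0333, 0.016, 0], "finger_gap":4}, {"xyz":[0.0333, 0.016, 0], "finger_gap":4}, {"xyz":[0.0333, 0.016, 0], "finger_gap":4}, {"finger_gap":4}, {"finger_gap":4}, {"finger_gap":4}]' > rows.txt && python3 -m inch rows.txt
```

```text
t: 24.4
ee_pos: [400.5, -281.2, 448.9]
ee_rot: [0.706, 0.708, 0.0, 0.001]
force: [0.3, -0.2, -0.8]
grip_width: 7.2
grip_force: 30.0
t: 25.07
ee_pos: [518.2, -38.5, 445.7]
ee_rot: [0.708, 0.707, -0.0, -0.0]
force: [0.4, -0.5, -0.2]
grip_width: 7.7
grip_force: 30.0
t: 25.65
ee_pos: [565.8, 59.4, 445.5]
ee_rot: [0.708, 0.706, -0.001, 0.0]
force: [-0.3, -0.7, -1.3]
grip_width: 7.3
grip_force: 30.0
```

Converted, 35 mm / 750 = 0.0467, 30 mm / 750 = 0.04.

```bash
echo '[{"xyz":[0.0267, 0.0133, 0], "finger_gap":4}, {"xyz":[0.0253, 0.0129, 0], "finger_gap":4}, {"xyz":[0, 0, 0.0333], "finger_gap":4}, {"xyz":[0, 0, 0.04], "finger_gap":4}, {"xyz":[0, 0, 0.0467], "finger_gap":4}, {"xyz":[0, 0, 0.0467], "finger_gap":4}, {"finger_gap":4}, {"finger_gap":4}]' > rows.txt && python3 -m inch rows.txt
python3 - <<'E'
from h import *
o=r.get_obs();e=o["ee_pos"];c,im=cam("wrist");print(e,proj(c,e+[0,0,52-245.6]))
cv2.imwrite("pics/w10c.png",cv2.resize(im[120:320,140:380],None,fx=3,fy=3,interpolation=cv2.INTER_CUBIC))
E
```

```text
t: 26.32
ee_pos: [585.4, 97.9, 320.4]
ee_rot: [0.708, 0.706, -0.001, -0.0]
force: [-0.1, -1.3, -0.7]
grip_width: 7.3
grip_force: 30.0
[585.41074996  97.87744621 320.40493218] [255.9 228.5]
```

View pics/w10c.png

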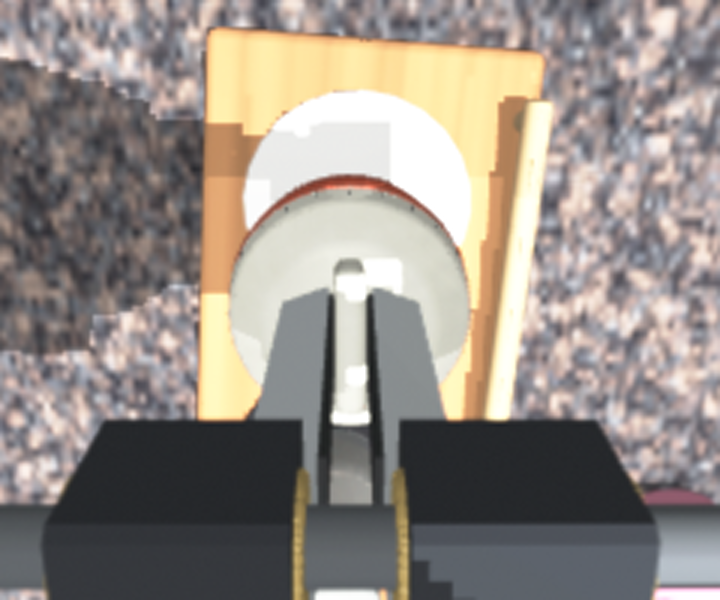

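The timer hangs level in the grip, bar centre at about (256,233), directly above the white pad. Lowering.

Converted, 25 mm / 750 = 0.0333, 1.5 mm / 750 = 0.002.

```bash
echo '[{"xyz":[0.002, 0, 0.0333], "finger_gap":4}, {"xyz":[0, 0, 0.0267], "finger_gap":4}, {"xyz":[0, 0, 0.0107], "finger_gap":4}, {"xyz":[0, 0, 0.0053], "finger_gap":4}, {"xyz":[0, 0, 0.002], "finger_gap":4}, {"finger_gap":4}]' > rows.txt && python3 -m inch rows.txt; echo '[{"xyz":[0, 0, 0.0011], "finger_gap":4}, {"finger_gap":4}]' > rows.txt && python3 -m inch rows.txt
```

```text
t: 26.87
ee_pos: [586.2, 100.5, 263.0]
ee_rot: [0.708, 0.707, 0.0, 0.0]
force: [0.7, 0.4, -0.1]
grip_width: 7.5
grip_force: 30.0
t: 27.03
ee_pos: [586.1, 100.6, 261.8]
ee_rot: [0.707, 0.707, 0.0, 0.0]
force: [0.1, 0.2, -0.4]
grip_width: 7.8
grip_force: 30.0
```

Converted, 1.2 mm / 750 = 0.0016, -0.8 mm / 750 = -0.0011.

```bash
echo '[{"xyz":[-0.0011, 0, 0.0016], "finger_gap":4}, {"xyz":[0, 0, 0.0004], "finger_gap":4}, {"finger_gap":4}]' > rows.txt && python3 -m inch rows.txt; echo '[{"finger_gap":30}, {"finger_gap":30}, {"finger_gap":30}, {"finger_gap":30}, {"finger_gap":30}, {"finger_gap":30}]' > rows.txt && python3 -m inch rows.txt; echo '[{"xyz":[0, 0, -0.0267], "finger_gap":40}, {"xyz":[0, 0, -0.0467], "finger_gap":40}, {"xyz":[0, 0, -0.0467], "finger_gap":40}, {"xyz":[0, 0, -0.0467], "finger_gap":40}, {"xyz":[0, 0, -0.0467], "finger_gap":40}, {"finger_gap":40}]' > rows.txt && python3 -m inch rows.txt; echo '[{"xyz":[0.04, -0.02, 0], "finger_gap":40}, {"xyz":[0.04, -0.02, 0], "finger_gap":40}, {"xyz":[0.04, -0.02, 0], "finger_gap":40}, {"xyz":[0.04, -0.02, 0], "finger_gap":40}, {"xyz":[0.04, -0.02, 0], "finger_gap":40}, {"xyz":[0.04, -0.02, 0], "finger_gap":40}, {"xyz":[0.04, -0.02, 0], "finger_gap":40}, {"xyz":[0.04, -0.02, 0], "finger_gap":40}]' > rows.txt && python3 -m inch rows.txt
python3 - <<'E'
from h import *
t,im=cam("top");cv2.imwrite("pics/t11.png",im)
c,s=cam("scene")
a=cv2.resize(im[160:225,175:335],None,fx=4.9,fy=4.9,interpolation=cv2.INTER_CUBIC)
b=cv2.resize(s[120:225,180:350],(784,270*784//784),interpolation=cv2.INTER_CUBIC)
cv2.imwrite("pics/fin.png",np.vstack([a[:,:784],b]))
E
```

```text
t: 27.28
ee_pos: [585.9, 100.0, 260.5]
ee_rot: [0.707, 0.707, 0.0, -0.0]
force: [-5.9, 2.8, 18.9]
grip_width: 7.3
grip_force: 30.0
t: 27.78
ee_pos: [585.7, 99.8, 259.3]
ee_rot: [0.708, 0.707, -0.0, 0.0]
force: [-0.1, -0.6, 0.8]
grip_width: 29.9
grip_force: 0.0
t: 28.28
ee_pos: [587.1, 99.1, 425.2]
ee_rot: [0.708, 0.706, 0.003, 0.002]
force: [0.2, 0.5, -0.5]
grip_width: 40.3
grip_force: 0.0
t: 28.95
ee_pos: [465.1, 341.4, 419.3]
ee_rot: [0.707, 0.707, -0.0, -0.0]
force: [1.2, 0.3, -1.0]
grip_width: 40.1
grip_force: 0.0
```

View pics/fin.png

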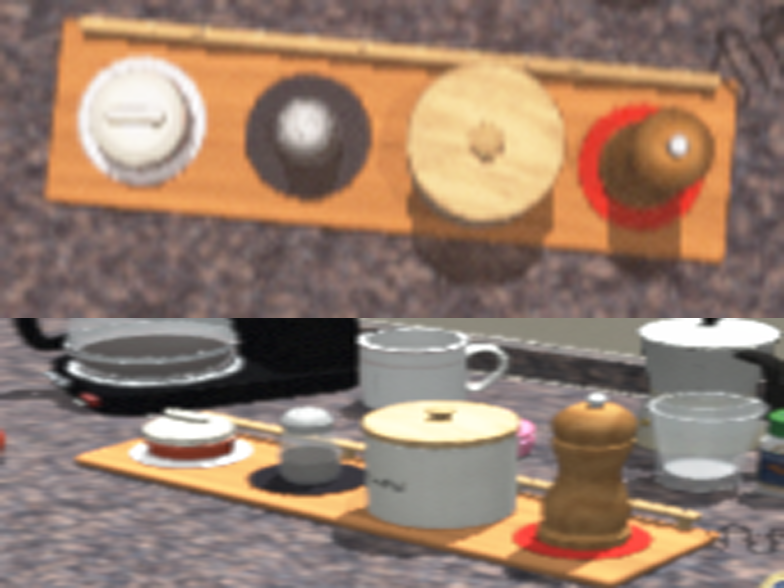

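All four stand upright on their pads. A quick numeric check of centring from the top picture:

Run:
```python
from h import *
t=r.get_calibration("top")
for n,u,v,z,p in(("timer",140,122,42,(585.5,98.4)),("shaker",304,127,86,(576.9,-11.3)),("can",485,141,121,(568.3,-120.6)),("mill",678,146,168,(559.8,-230.3))):
    q=ray(t,175+u/4.9-.4,160+v/4.9-.4,z)[:2];print(n,q.round(1),(q-p).round(1))
```

```text
timer [582.3  95.8] [-3.2 -2.6]
shaker [576.6 -12.4] [-0.3 -1.1]
can [ 566.5 -124.1] [-1.8 -3.5]
mill [ 561.1 -234.9] [ 1.3 -4.6]
```

```bash
echo '[{"finger_gap":40}, {"finger_gap":40}, {"finger_gap":40}, {"finger_gap":40}]' > rows.txt && python3 -m inch rows.txt; python3 -c "
from plant import r
print(r.sign_off())"
```

```text
t: 29.38
ee_pos: [466.7, 338.9, 419.4]
ee_rot: [0.708, 0.706, -0.0, 0.0]
force: [-1.0, 0.9, -0.4]
grip_width: 40.0
grip_force: 0.0
the job is handed in; nothing more can be done
None
```

I handed the job in at about 29 s: mill on red, canister on grey, shaker on black and timer on white, all upright and within about 5 mm of centre by the top camera; the tomato and sardine tin were left alone, and no verdict was returned.

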